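# Park the castored discard pan under the riser and sweep the used lid into it

### The arm

A 6-joint arm with a two-finger parallel gripper is mounted at the origin on the work surface. World frame = base frame: x ahead of the robot, y to its left, z up, the work surface at z = 0. Lengths are in m, angles in rad, forces in N, time in s.
With the tool pointing down it reaches from about 0.35 to 0.775 m from the base axis. Payload 7.3 kg.
Tool frame: the origin (TCP) lies on the front face of the gripper's body, between the roots of the fingers; the fingertips stand 66 mm ahead of it and the grasp point (between the pads) lies 47 mm ahead of it; z points along the fingers, y is the direction in which the jaws open and shut (so a half turn about z gives the same grasp; the last joint's range is limited). The gripper opens to 92 mm and grips with 3 to 60 N. Pads are 19 mm wide; open, the fingers measure 130 mm over their backs; the gripper's body (75 mm by 190 mm) begins 47 mm behind the grasp point.
Start: joints at [-1.496, 0.342, 1.524, -0, 1.275, -0.146], TCP at [0.115, -0.512, 0.292] pointing down, gripper open.
Joint ranges: [-2.53, 2.53], [-0.77, 2.02], [0.04, 2.7], [-1, 4.14], [0.28, 2.66], [-3.11, 3.11]. Speed limits (rad/s): [2.57, 2.57, 3.14, 3.14, 3.14, 3.14].

### API

Orientations are given as [roll, pitch, yaw] about the fixed x, y, z axes, in that order (R = Rz(yaw) Ry(pitch) Rx(roll)).
In Python, from cell import observe, read_camera, hand_in, search_frame, tip_of gives the robot as it stands. The module is installed in compiled form; this text tells all that it offers.
- The arm moves only by the tool apply_moves, never from a script. Its argument "motion" is a list of rows, each an object with "offset": the shift along the tool's x, y, z in mm, a list of three; "rotation": the turn, a rotation vector about the tool's x, y, z in rad, a list of three. In form: [{"offset": [x, y, z], "rotation": [rx, ry, rz]}, ...]. A call has 1 to 12 rows; each row shifts and turns the pose as measured when the row begins, along the tool's axes as they then stand; what a row does not reach is not made up. A row lasts 1/12 s, in which the tool goes at most 41.7 mm and 7.16 degrees, less where a joint would pass 70% of its speed; a pose out of reach is approached as far as the arm can. A call with a gripper value outside its range is refused whole. "grip" is the closure, from 0 (fully open) to 1 (shut), set as the call begins (left out, the last holds). The fingers move at their own pace and stop on an object; "grip_force" is the grip in N (left out, the last holds). Time passes only in rows, so rows that do not move let the fingers close. It gives the time, the measured TCP pose, the force and the opening at its end, in the units of the state.
- observe(): the state, without advancing time (a new reading comes with each control period).
- read_camera(name): name is "side" or "top" or "wrist"; returns a dict with "img" (400x640x3 uint8, red, green, blue), "camera_matrix" (3x3 intrinsics, pixels), "D" ([k1, k2, p1, p2, k3] as OpenCV has them; the pictures are not rectified), "R" (3x3) and "t" (3): a world point X has camera coordinates R X + t; the wrist camera has in their place "tool_from_camera" (4x4, takes a point from camera to tool coordinates, whose origin is the TCP and whose axes are the flange's). Camera axes: x right, y down, z forward; pixel columns grow to the right and rows downward; lengths in m; the calibration is good to about 2 mm. A picture is of the moment at which its call begins: read the wrist's pose just before it. There is no depth.
- hand_in(): hands the job in, once; it reports no verdict.
Trained networks look in a picture, given as the dict that the camera call returned (one of the last four; its "shot" number tells which), for a name from the list of things; names that differ only in an ending like _2 or _b are one class to them, and where a whole thing is asked for, a point or a joint stands for the part that bears it (a point fixed in the world has none). Each returns a list of dicts, best first, with "score" (0 to 1); they miss things now and then, are a little off and sometimes report something else, mostly with a low value. They report only what shows in the picture. A call takes as long as a camera call. They do not tell look-alikes from the thing itself.
- search_frame(query, picture): "location" ([x, y, z] in m, in world coordinates, good to about 4 mm: the middle of the surface that is visible of it).
- tip_of(query, picture): "location" ([x, y, z] in m, in world coordinates, good to about 4 mm: a listed point, or the origin of a listed thing).
The state is a dict: "time": time; "qpos": joint angles; "qvel": joint speeds; "joint_efforts": joint torques, N m; "tool_pos": TCP position; "tool_rot": TCP orientation; "contact_force": force on the tool from outside, world axes, zero at the start; "torque": the same for the moment, N m; "opening": finger opening in m.
Only numpy, scipy, OpenCV 4.12 (cv2) and the standard library are available. Lean on these libraries where they do the work, as an engineer would, in place of code of your own. Each camera call takes 0.05 s, during which the arm holds its last target.

### The job

Push the wheeled discard pan forward on its wheels until its front castors trail straight, then steer it nose-in to the middle of the taped bay, over the yellow ridge until its front is home against the white riser, square to it and without ramming. Then push the used steel lid along the riser and off its front edge, without picking it up, so that it drops into the parked pan. Leave the pan parked and everything else where it stands.

Things in the scene. Friction and masses are not known exactly. Their poses are not given: they have to be found in the camera images.
- caddy: Discard caddy: open stainless pan on wheels, 0.7 to 1.2 kg, heavier at the rear. Pan 180 mm long (x) by 140 wide (y) outside, walls 4 thick from 38 to 90 mm above the bench, inner floor at 42. Origin on the bench under the pan's middle; x points forward (rear wall at -90 mm, front wall at +90), z up. Two swivel castors outside the pan on a cross bar at x = +60, y = +-112; overall width up to 300.
- caddy_rear (a point): Middle of the rear wall's outer face, 64 mm up; axes as caddy. Below it are two FIXED wheels (axle at caddy x = -95, y = +-55 mm, 30 mm diameter; bracket reaches x = -105): the caddy cannot slip sideways there and turns about points on that axle line. Pushed here by two spread fingertips it follows their line and turn, with a drag of 3 to 4 N on the flat.
- caddy_front (a point): Foot of the caddy's front: at bench level straight below the middle of the front wall's outer face; axes as caddy.
- castor_left (a joint): Swivel angle (rad) of the front left castor (caddy y = +112 mm). 0 = trailing straight, its wheel 22 mm behind the pivot; +-2.9 = stops, almost reversed. The orange pointer on its cap points to where the wheel is. Starts anywhere up to +-2.4; rolling the caddy straight forward some 100 mm swings it to about 0.
- castor_right (a joint): Swivel angle (rad) of the front right castor (caddy y = -112 mm), otherwise as castor_left.
- riser: Fixed white bench riser. Tiled top 200 mm deep (x) by 400 wide (y), 8 thick, surface 114 mm above the bench, overhanging the plinth by 20 mm in front. Origin on the bench under the top's middle; x points from its front into it (the way the caddy drives in), z up. Bay in front of it, between blue tapes at y = +-166 mm.
- bay (a point): Parking mark: bench level, middle of the plinth's front face (riser x = -80 mm), where the foot of the caddy's front belongs; axes as riser. 65 mm before it a yellow half-round ridge 2.5 mm high crosses the bay: the front castors must climb it (about 1 to 5 N more push, felt with the caddy 25 to 10 mm short), then the front wall meets the plinth.
- edge (a point): Middle of the front edge of the riser's top surface (riser x = -100 mm, 114 mm up), over which the lid is pushed; axes as riser.
- lid_center (a point): Used jar lid lying on the riser: flat steel disc 68 mm across and 14 thick, 0.1 to 0.16 kg, with a black knob on top (20 mm across, up to 29 mm above the underside). This point: the disc's centre, half-way up its 14 mm.
- lid: The same lid; origin at the middle of its underside.
- clean_jar: Bystander: clean open steel jar, 72 mm across, 85 high, on the riser toward its +y end; origin under its middle.
- reagent: Bystander: clear bottle, 56 mm across, 140 high, on the riser toward its -y end; origin under its middle.
- pot_tall: Bystander: open steel pot, 90 mm across, 100 high, on the bench beyond the work area; origin under its middle.
- pot_wide: Bystander: wide open steel pot, 110 mm across, 75 high, on the bench beyond the work area; origin under its middle.
- beaker: Bystander: glass beaker, 76 mm across, 95 high, on the bench beyond the work area; origin under its middle.
Things that resemble listed ones, but are neither listed nor needed, are in the scene too. What is meant by the lid is not purple or red, and is the larger of those in its own colour.

How it is judged:
On the way, in this order (a step that is already met when the one before it is completed fails the run):
1. the caddy has been pushed at least 40 mm and both castors trail straight (within 0.35 rad) before it is parked (distance of caddy from where it was at the start of the episode above 0.04 m and x of caddy_front in the frame of bay below -0.01 m and value of joint castor_left between -0.35 and 0.35 rad and value of joint castor_right between -0.35 and 0.35 rad), for 0.1 s.
2. the caddy is parked: front within 10 mm of the riser's plinth, within 20 mm of the middle of the bay, square within 0.10 rad, the lid still on the riser (x of caddy_front in the frame of bay above -0.01 m and y of caddy_front in the frame of bay between -0.02 and 0.02 m and angle between the x axis of caddy and the x axis of riser, either way round below 0.1 rad and angle between caddy's own z axis and vertical below 0.06 rad and height (world z) of lid_center above 0.11 m), for 0.3 s.
3. the lid lies in the pan of the parked caddy (x of caddy_front in the frame of bay above -0.01 m and y of caddy_front in the frame of bay between -0.02 and 0.02 m and angle between the x axis of caddy and the x axis of riser, either way round below 0.1 rad and x of lid_center in the frame of caddy between -0.08 and 0.08 m and y of lid_center in the frame of caddy between -0.063 and 0.063 m and z of lid_center in the frame of caddy between 0.03 and 0.085 m), for 0.2 s.
At the end, for the whole second after the job is handed in: The caddy stands parked on its wheels, front wall within 10 mm of the riser's plinth, middle within 20 mm of the middle of the bay, square within 0.10 rad; the lid lies inside the pan, clear of the riser; both at rest (all of step 3 and angle between caddy's own z axis and vertical below 0.06 rad and contact force between lid and riser below 0.1 N and linear speed of caddy below 0.02 m/s and linear speed of lid below 0.03 m/s); the robot touches nothing.
It fails at once if the caddy is rammed into the riser or its ridge (over 90 N) (contact force between caddy and riser above 90 N).
It fails at once if the caddy is lifted or tipped off its wheels (height (world z) of caddy above 0.02 m or angle between caddy's own z axis and vertical above 0.2 rad).
It fails at once if the used lid is picked up instead of being pushed off (height (world z) of lid_center above 0.16 m).
It fails at once if the used lid falls onto the bench or the floor (height (world z) of lid_center below 0.03 m).
It fails at once if another vessel, bottle or box is shifted by more than 30 mm or tipped (distance of any of clean_jar, reagent, pot_tall, pot_wide, beaker from where it was at the start of the episode above 0.03 m or angle between any of clean_jar, reagent, pot_tall, pot_wide, beaker's own z axis and vertical above 0.3 rad).
It also fails if it takes over 56 s, if anything falls off the work surface, if the arm or the gripper's body presses on something with over 40 N, if the wrist force passes 120 N, or if a joint passes its speed limit or range.

## Working session

There is one attempt and no reset: what is moved stays moved. The work goes in short steps, Python scripts to look and compute and a tool call to move; the robot and the scene stay as the last step left them, time stands still between calls to the robot, and variables do not carry over. Pictures are saved under pics/ and viewed, and the job is handed in when it is done.

Besides the shell and the picture viewer there is one more tool, called after "Call:" by a JSON object that holds its "method" and its "body", one argument or row to a line. apply_moves: Moves the arm, as the interface text tells. Its arguments: {"type":"object","properties":{"motion":{"type":"array"},"grip":{"type":"number"},"grip_force":{"type":"number"}},"required":["motion"]}

```bash
mkdir -p pics
python3 - <<'E'
from cell import observe, read_camera
import cv2
s=observe(); print(s)
for n in ("side","top","wrist"):
    p=read_camera(n); cv2.imwrite(f"pics/a_{n}.png",p["img"][:,:,::-1]); print(n,{k:v for k,v in p.items() if k!='img'})
E
```

```text
{'time': 0.0, 'qpos': array([-1.49598697e+00,  3.42746823e-01,  1.52502117e+00, -3.48933855e-05,
        1.27541047e+00, -1.46007983e-01]), 'qvel': array([-6.23677405e-04, -9.25278196e-04,  2.29870980e-04,  2.08930419e-03,
       -1.58957039e-03,  8.01042809e-05]), 'joint_efforts': array([-9.84908656e-04, -4.31253433e+01, -2.44217438e+01,  7.17267604e-02,
        5.61611226e-02, -1.26714103e-04]), 'tool_pos': array([ 0.11497505, -0.51193617,  0.29153093]), 'tool_rot': array([-3.14001887e+00, -1.97707373e-04,  2.20827373e-01]), 'contact_force': array([ 0.5019575 , -0.62856071, -1.09042338]), 'torque': array([-0.01880428, -0.04496605, -0.03209159]), 'opening': 0.09189199572767599}
side {'camera_matrix': array([[517.63353467,   0.        , 307.17042225],
       [  0.        , 517.63353467, 196.70902829],
       [  0.        ,   0.        ,   1.        ]]), 'D': array([-0.12890139,  0.        ,  0.        ,  0.        ,  0.        ]), 'R': array([[-0.96327811, -0.26844051, -0.0059145 ],
       [-0.14401981,  0.53514399, -0.83239366],
       [ 0.22661329, -0.80097478, -0.55415324]]), 't':
[... 450 characters left out ...]
.98643761]]), 't': array([0.0897166 , 0.54032865, 1.31582385]), 'shot': 2}
wrist {'camera_matrix': array([[306.15182137,   0.        , 318.8432664 ],
       [  0.        , 306.15182137, 199.04714603],
       [  0.        ,   0.        ,   1.        ]]), 'D': array([-0.0099667,  0.       ,  0.       ,  0.       ,  0.       ]), 'tool_from_camera': array([[-2.33053974e-05, -9.68353334e-01, -2.49583294e-01,
         6.62147811e-02],
       [ 9.99999998e-01, -3.56122008e-05,  4.47938475e-05,
        -8.32096584e-06],
       [-5.22644819e-05, -2.49583293e-01,  9.68353333e-01,
        -9.22102104e-02],
       [ 0.00000000e+00,  0.00000000e+00,  0.00000000e+00,
         1.00000000e+00]]), 'shot': 3}
```

View pics/a_top.png

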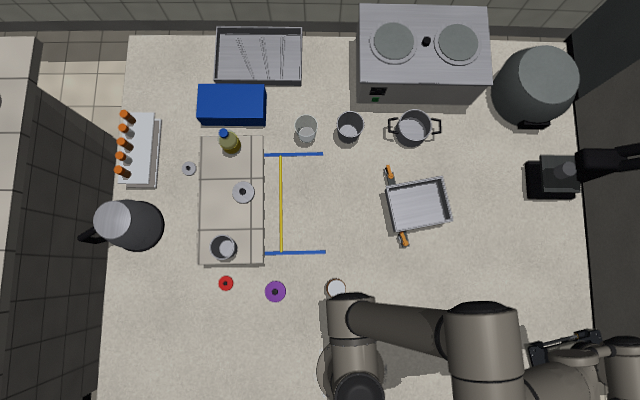

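View pics/a_side.png

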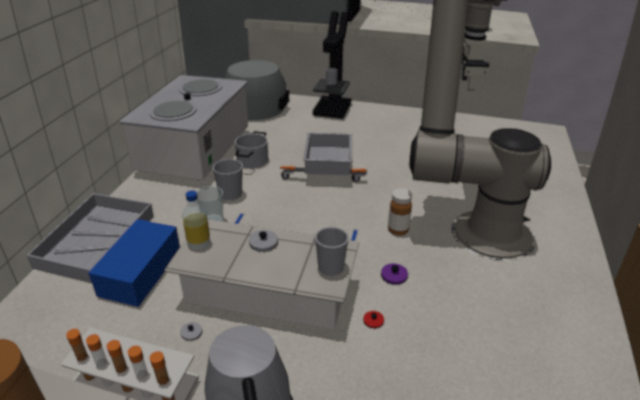

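View pics/a_wrist.png

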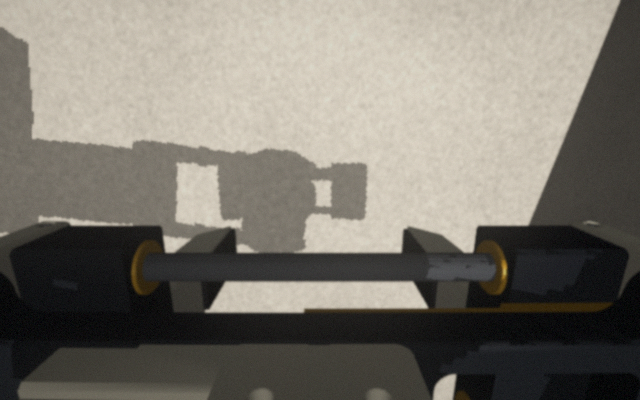

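The top view shows +y to the left. The lid candidates are grey with a knob on the riser (243,191), smaller grey on the bench (190,168), red (226,283) and purple (275,291). I choose (243,191). Next I check it in close crops and locate things.

```bash
cat > h.py <<'E'
import numpy as np, cv2
from cell import observe, read_camera, search_frame, tip_of
def unproj(p,uv,z):
    K=p["camera_matrix"];D=p["D"]
    n=cv2.undistortPoints(np.array(uv,float).reshape(-1,1,2),K,D).reshape(-1,2)
    R=p["R"];t=p["t"];C=-R.T@t
    d=np.c_[n,np.ones(len(n))]@R
    s=(z-C[2])/d[:,2]
    return C+s[:,None]*d
def proj(p,X):
    return cv2.projectPoints(np.array(X,float).reshape(-1,1,3),cv2.Rodrigues(p["R"])[0],p["t"],p["camera_matrix"],p["D"])[0].reshape(-1,2)
E
python3 - <<'E'
from h import *
p=read_camera("top"); q=read_camera("side")
np.save("top0.npy",p["img"])
im=p["img"][:,:,::-1]
cv2.imwrite("pics/b1.png",cv2.resize(im[120:275,180:340],None,fx=5,fy=5*.75,interpolation=cv2.INTER_CUBIC)[:600])
cv2.imwrite("pics/b2.png",cv2.resize(im[155:255,370:465],None,fx=6,fy=6,interpolation=cv2.INTER_CUBIC))
cv2.imwrite("pics/b3.png",cv2.resize(q["img"][120:320,150:400,::-1],None,fx=3,fy=3,interpolation=cv2.INTER_CUBIC))
for n in "caddy caddy_rear caddy_front riser bay edge lid lid_center castor_left castor_right clean_jar reagent pot_tall pot_wide beaker".split():
    for c,nm in ((p,"top"),(q,"side")):
        r=tip_of(n,c); print(n,nm,[(np.round(d["location"],3).tolist(),round(d["score"],2)) for d in r[:3]])
E
```

```text
caddy top [([0.523, -0.211, -0.005], 0.87)]
caddy side [([0.521, -0.211, 0.002], 0.57), ([0.775, 0.006, -0.002], 0.52)]
caddy_rear top [([0.54, -0.302, 0.062], 0.67)]
caddy_rear side [([0.54, -0.299, 0.06], 0.84)]
caddy_front top []
caddy_front side [([0.507, -0.122, -0.001], 0.89), ([0.54, 0.337, 0.12], 0.2)]
riser top [([0.532, 0.379, 0.001], 0.82)]
riser side [([0.53, 0.379, -0.005], 0.8), ([0.545, 0.336, 0.122], 0.31)]
bay top [([0.377, 0.379, 0.116], 0.18)]
bay side []
edge top [([0.536, 0.277, 0.11], 0.91), ([0.787, -0.213, 0.002], 0.29)]
edge side [([0.53, 0.275, 0.119], 0.8), ([0.506, -0.121, 0.0], 0.51), ([0.787, -0.208, -0.0], 0.2)]
lid top [([0.547, 0.342, 0.114], 0.67), ([0.244, 0.241, 0.004], 0.67), ([0.271, 0.404, 0.001], 0.65)]
lid side [([0.248, 0.246, 0.001], 0.75), ([0.645, 0.546, -0.002], 0.73), ([0.267, 0.406, 0.0], 0.64)]
lid_center top [([0.551, 0.333, 0.117], 0.75), ([0.649, 0.539, 0.004], 0.66), ([0.244, 0.243, 0.007], 0.61)]
lid_center side [([0.246, 0.243, 0.01], 0.97), ([0.27, 0.403, 0.005], 0.78), ([0.65, 0.542, 0.004], 0.77)]Traceback (most recent call last):
  File "<stdin>", line 10, in <module>
ValueError: it knows: bay, beaker, caddy, caddy_front, caddy_rear, clean_jar, edge, lid, lid_center, pot_tall, pot_wide, reagent, riser
```

View pics/b1.png

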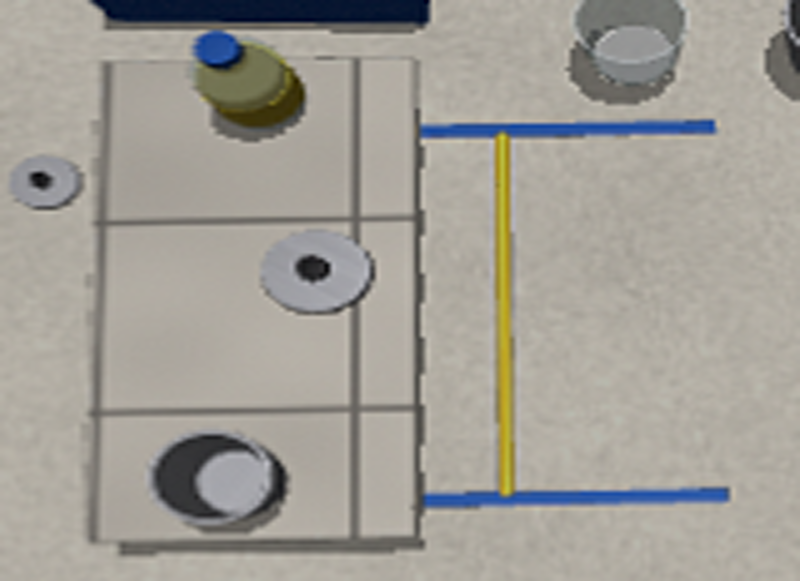

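View pics/b2.png

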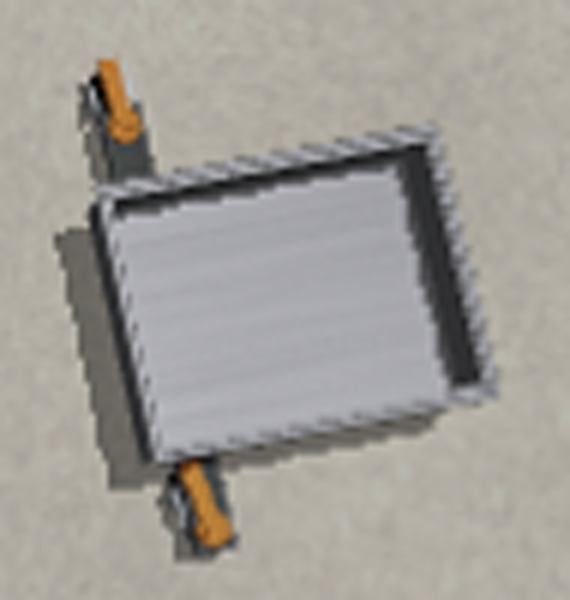

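View pics/b3.png

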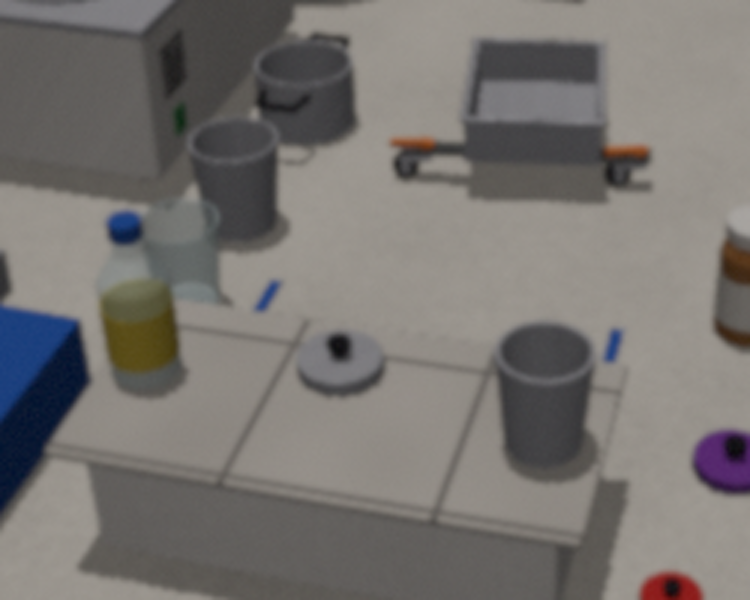

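The lid on the riser at (243,192) is the larger grey one with a black knob; the bench one at (190,168) is clearly smaller. The caddy's nose points left and a little down in the picture, and both castor pointers face +x (about 90° off). Next I work out the geometry.

Run:
```python
from h import *
p=read_camera("top"); q=read_camera("side")
c1=lambda a:[(180+u/5,120+v/3.75) for u,v in a]
c2=lambda a:[(370+u/6,155+v/6) for u,v in a]
c3=lambda a:[(150+u/3,120+v/3) for u,v in a]
rnd=lambda a:np.round(a,4).tolist()
R=unproj(p,c1([(418,57),(422,541),(104,62),(92,541)]),.114);print("riser FR FL BR BL",rnd(R), "centre",rnd(R.mean(0)))
d=R[0]-R[1];print("front yaw",np.degrees(np.arctan2(d[1],d[0])), "len",np.linalg.norm(d), np.linalg.norm(R[0]-R[2]))
T=unproj(p,c1([(422,132),(715,126),(425,502),(728,494)]),0);print("tapes",rnd(T))
G=unproj(p,c1([(502,132),(507,495)]),.0);print("ridge",rnd(G))
d=G[0]-G[1];print(np.degrees(np.arctan2(d[1],d[0])))
print("lid",rnd(unproj(p,c1([(317,271)]),.128)),"knob",rnd(unproj(p,c1([(314,267)]),.143)))
print("side lid knob",rnd(unproj(q,c3([(338,345)]),.143)))
print("reagent cap",rnd(unproj(p,c1([(218,48)]),.254)),"jar rim",rnd(unproj(p,c1([(217,478)]),.199)))
C=unproj(p,c2([(98,188),(438,128),(492,392),(152,461)]),.09);print("caddy FL RL RR FR",rnd(C),rnd(C.mean(0)))
f=(C[0]+C[3]-C[1]-C[2]);l=C[0]+C[1]-C[2]-C[3];print("yaw",np.degrees(np.arctan2(f[1],f[0])),np.degrees(np.arctan2(-l[0],l[1])),np.linalg.norm(f)/2,np.linalg.norm(l)/2)
S=unproj(q,c3([(465,120),(607,122),(602,42),(478,42)]),.09);print("side FL FR RR RL",rnd(S),rnd(S.mean(0)))
f=(S[0]+S[1]-S[2]-S[3]);print(np.degrees(np.arctan2(f[1],f[0])))
for n in "clean_jar reagent pot_tall pot_wide beaker".split():
    for c,nm in ((p,"top"),(q,"side")):
        r=tip_of(n,c); print(n,nm,[(np.round(d["location"],3).tolist(),round(d["score"],2)) for d in r[:2]])
```

```text
riser FR FL BR BL [[0.7304, 0.28, 0.114], [0.3287, 0.2649, 0.114], [0.724, 0.478, 0.114], [0.3263, 0.4629, 0.114]] centre [0.5274, 0.3714, 0.114]
front yaw 2.1441880815991645 len 0.40194481745182886 0.19808481975294065
tapes [[0.6966, 0.2902, 0.0], [0.7046, 0.0908, 0.0], [0.3635, 0.2779, 0.0], [0.3725, 0.0795, 0.0]]
ridge [[0.6972, 0.2358, 0.0], [0.3702, 0.2244, 0.0]]
1.9962329960290908
lid [[0.5445, 0.3337, 0.128]] knob [[0.545, 0.3329, 0.143]]
side lid knob [[0.5451, 0.3422, 0.143]]
reagent cap [[0.6907, 0.3738, 0.254]] jar rim [[0.3733, 0.3712, 0.199]]
caddy FL RL RR FR [[0.5754, -0.1086, 0.09], [0.6099, -0.2903, 0.09], [0.4695, -0.3133, 0.09], [0.432, -0.1343, 0.09]] [0.5217, -0.2116, 0.09]
yaw 101.30024314122967 -80.26433514408131 0.18391274526402437 0.14401021398076996
side FL FR RR RL [[0.5714, -0.1047, 0.09], [0.4318, -0.1381, 0.09], [0.4724, -0.3124, 0.09], [0.6051, -0.2767, 0.09]] [0.5202, -0.208, 0.09]
102.10256251220721
clean_jar top [([0.376, 0.376, 0.116], 0.6)]
clean_jar side [([0.372, 0.374, 0.113], 0.86)]
reagent top [([0.691, 0.375, 0.113], 0.77)]
reagent side [([0.691, 0.375, 0.112], 0.75), ([0.787, -0.209, -0.003], 0.29)]
pot_tall top [([0.775, 0.004, -0.004], 0.6), ([0.536, 0.276, 0.112], 0.27)]
pot_tall side [([0.776, 0.005, -0.003], 0.63)]
pot_wide top [([0.787, -0.212, -0.002], 0.91)]
pot_wide side [([0.789, -0.207, -0.002], 0.88)]
beaker top [([0.77, 0.155, -0.002], 0.61)]
beaker side [([0.776, 0.148, 0.004], 0.72), ([0.78, 0.006, -0.003], 0.21)]
```

Call:
{"method": "apply_moves", "body": {
  "motion": [
    {"offset": [38,-6,0],"rotation": [0,0,0]},
    {"offset": [38,-6,0],"rotation": [0,0,0]},
    {"offset": [38,-6,0],"rotation": [0,0,0]},
    {"offset": [38,-6,0],"rotation": [0,0,0]},
    {"offset": [38,-6,0],"rotation": [0,0,0]},
    {"offset": [38,-6,0],"rotation": [0,0,0]},
    {"offset": [38,-6,0],"rotation": [0,0,0]},
    {"offset": [38,-6,0],"rotation": [0,0,0]},
    {"offset": [38,-6,0],"rotation": [0,0,0]},
    {"offset": [38,-6,0],"rotation": [0,0,0]},
    {"offset": [38,-6,0],"rotation": [0,0,0]},
    {"offset": [30,-6,0],"rotation": [0,0,0]}
  ],
  "grip": 0
}}

```text
time: 2.65
tool_pos: [0.5498, -0.3418, 0.2914]
tool_rot: [3.138, 0.002, 0.207]
contact_force: [-0.4, -0.5, 0.3]
opening: 0.0915
```

Call:
{"method": "apply_moves", "body": {
  "motion": [
    {"offset": [0,0,0],"rotation": [0,0,-0.12]},
    {"offset": [0,0,0],"rotation": [0,0,-0.12]},
    {"offset": [0,0,0],"rotation": [0,0,-0.12]},
    {"offset": [0,0,0],"rotation": [0,0,-0.12]},
    {"offset": [0,0,0],"rotation": [0,0,-0.12]},
    {"offset": [0,0,0],"rotation": [0,0,-0.12]},
    {"offset": [0,0,0],"rotation": [0,0,-0.12]},
    {"offset": [0,0,0],"rotation": [0,0,-0.12]},
    {"offset": [0,0,0],"rotation": [0,0,-0.12]},
    {"offset": [0,0,0],"rotation": [0,0,-0.12]},
    {"offset": [0,0,0],"rotation": [0,0,-0.12]},
    {"offset": [0,0,0],"rotation": [0,0,-0.12]}
  ]
}}

```text
time: 3.65
tool_pos: [0.5583, -0.3346, 0.287]
tool_rot: [-3.139, -0.001, 1.706]
contact_force: [0.8, 0.0, -0.4]
opening: 0.0917
```

```bash
cat >> h.py <<'E'
def wristR(p,s):
    from scipy.spatial.transform import Rotation as Ro
    T=np.eye(4);T[:3,:3]=Ro.from_euler('xyz',s["tool_rot"]).as_matrix();T[:3,3]=s["tool_pos"]
    M=np.linalg.inv(T@p["tool_from_camera"]); p["R"]=M[:3,:3];p["t"]=M[:3,3]; return p
E
python3 - <<'E'
from h import *
s=observe(); w=wristR(read_camera("wrist"),s); print(s["tool_pos"],s["tool_rot"])
cv2.imwrite("pics/c1.png",w["img"][:,:,::-1])
for n in ("caddy","caddy_rear"): print(n,[(np.round(d["location"],3).tolist(),round(d["score"],2)) for d in tip_of(n,w)[:2]])
E
```

```text
[ 0.55834009 -0.33464909  0.28702796] [-3.13913223e+00 -6.62367843e-04  1.70610914e+00]
caddy [([0.521, -0.212, -0.003], 0.59)]
caddy_rear [([0.543, -0.296, 0.064], 0.72)]
```

View pics/c1.png

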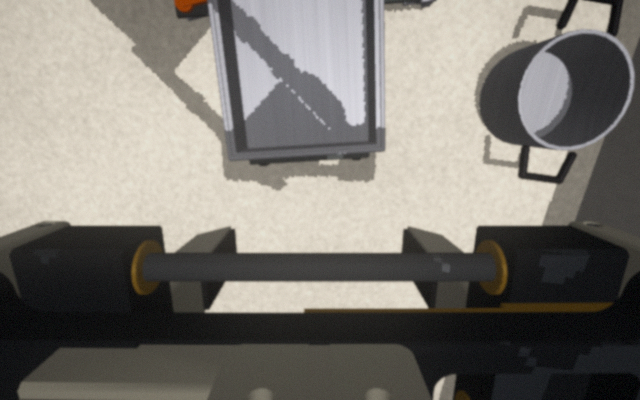

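Run:
```python
from h import *
s=observe(); w=wristR(read_camera("wrist"),s)
cv2.imwrite("pics/c2.png",cv2.resize(w["img"][120:190,210:400,::-1],None,fx=4,fy=4,interpolation=cv2.INTER_CUBIC))
P=unproj(w,[(231,152),(384,144)],.09);print(P,P.mean(0)); d=P[1]-P[0];print(np.degrees(np.arctan2(d[1],d[0]))+90,np.linalg.norm(d))
```

```text
[[ 0.47059456 -0.30755379  0.09      ]
 [ 0.61191658 -0.28219372  0.09      ]] [ 0.54125557 -0.29487376  0.09      ]
100.17338225516825 0.14357941479067357
```

View pics/c2.png

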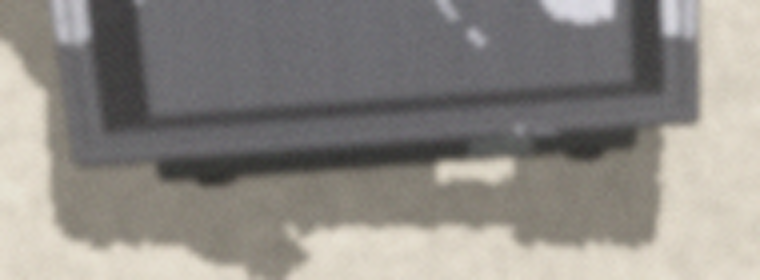

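Call:
{"method": "apply_moves", "body": {
  "motion": [
    {"offset": [0,-6,30],"rotation": [0,0,-0.057]},
    {"offset": [1,-5,30],"rotation": [0,0,0]},
    {"offset": [0,-1,30],"rotation": [0,0,0]},
    {"offset": [0,0,30],"rotation": [0,0,0]},
    {"offset": [0,0,26],"rotation": [0,0,0]},
    {"offset": [0,0,6],"rotation": [0,0,0]}
  ]
}}

```text
time: 4.35
tool_pos: [0.548, -0.3373, 0.1346]
tool_rot: [3.136, 0.008, 1.733]
contact_force: [-0.6, 0.3, -0.7]
opening: 0.0916
```

Call:
{"method": "apply_moves", "body": {
  "motion": [
    {"offset": [8,0,3],"rotation": [0,0,-0.03]},
    {"offset": [8,0,1],"rotation": [0,0,0]},
    {"offset": [5,0,0],"rotation": [0,0,0]},
    {"offset": [4,0,0],"rotation": [0,0,0]},
    {"offset": [4,0,0],"rotation": [0,0,0]}
  ]
}}

```text
time: 4.77
tool_pos: [0.5433, -0.3073, 0.1327]
tool_rot: [3.134, 0.011, 1.76]
contact_force: [0.0, -1.4, -1.5]
opening: 0.0918
```

Call:
{"method": "apply_moves", "body": {
  "motion": [
    {"offset": [6,0,0],"rotation": [0,0,0]},
    {"offset": [7,0,0],"rotation": [0,0,0]},
    {"offset": [8,0,0],"rotation": [0,0,0]},
    {"offset": [8,0,0],"rotation": [0,0,0]},
    {"offset": [8,0,0],"rotation": [0,0,0]},
    {"offset": [8,0,0],"rotation": [0,0,0]},
    {"offset": [8,0,0],"rotation": [0,0,0]},
    {"offset": [8,0,0],"rotation": [0,0,0]},
    {"offset": [8,0,0],"rotation": [0,0,0]},
    {"offset": [8,0,0],"rotation": [0,0,0]},
    {"offset": [7,0,0],"rotation": [0,0,0]},
    {"offset": [4,0,0],"rotation": [0,0,0]}
  ]
}}

```text
time: 5.77
tool_pos: [0.5269, -0.2136, 0.1362]
tool_rot: [3.127, 0.021, 1.76]
contact_force: [-0.0, -3.0, -0.1]
opening: 0.0917
```

Run:
```python
from h import *
s=observe(); p=read_camera("top");w=wristR(read_camera("wrist"),s); print(s["tool_pos"],s["tool_rot"])
cv2.imwrite("pics/d1.png",cv2.resize(p["img"][150:260,300:460,::-1],None,fx=5,fy=5,interpolation=cv2.INTER_CUBIC))
cv2.imwrite("pics/d2.png",w["img"][:,:,::-1])
for c in (p,w): print([(np.round(d["location"],3).tolist(),round(d["score"],2)) for n in ("caddy","caddy_rear","caddy_front") for d in tip_of(n,c)[:1]])
```

```text
[ 0.52686321 -0.21360617  0.13616121] [3.12723176 0.02076068 1.76006676]
[([0.511, -0.115, -0.003], 0.59), ([0.786, -0.213, -0.001], 0.58), ([0.525, -0.208, 0.061], 0.31)]
[([0.509, -0.118, 0.0], 0.79), ([0.526, -0.202, 0.062], 0.63), ([0.527, -0.2, 0.062], 0.4)]
```

View pics/d1.png

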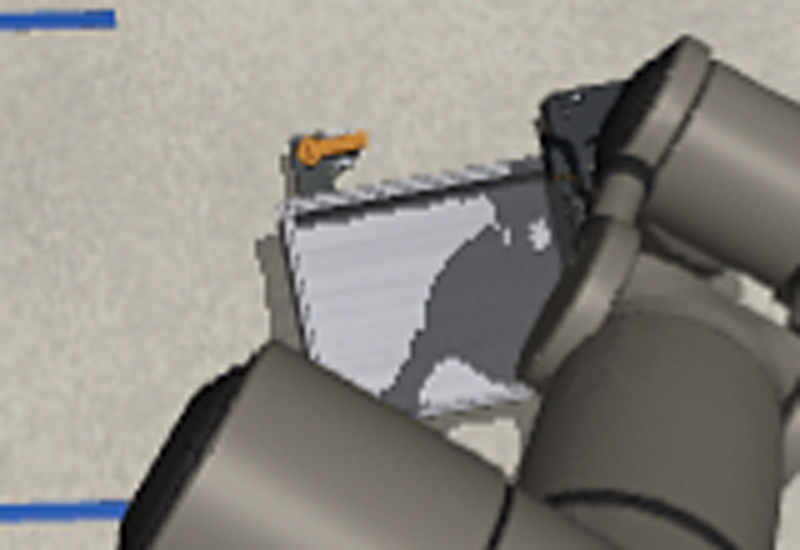

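View pics/d2.png

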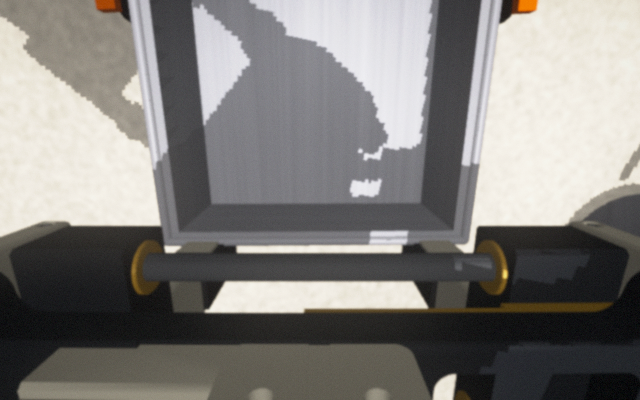

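```bash
cat > plan.py <<'E'
import numpy as np
def plan(L,th0,yend,ds=.008,k0=0,w=1e-3,straight=0.02):
    """heading th0 rel. to bay axis, want lateral yend & heading 0 at L; small-angle linear least squares on curvature"""
    N=int(round(L/ds)); s=(np.arange(N)+.5)*ds
    D=np.diff(np.eye(N),axis=0)/ds
    H=np.eye(N)+w*D.T@D; H[0,0]+=w/ds**2
    A=[np.ones(N)*ds,(L-s)*ds]; b=[-th0,yend-th0*L]
    for i in range(N-int(straight/ds),N): A.append(np.eye(N)[i]); b.append(0)
    A=np.array(A);M=np.block([[H,A.T],[A,np.zeros((len(A),len(A)))]])
    k=np.linalg.solve(M,np.r_[np.zeros(N),b])[:N]
    th=th0+np.r_[0,np.cumsum(k)*ds]; y=np.r_[0,np.cumsum((th[:-1]+th[1:])/2)*ds]
    return k,th,y
def show(L,th0,yend,**kw):
    k,th,y=plan(L,th0,yend,**kw)
    print("kmax",k.min(),k.max(),"end",th[-1],y[-1])
    print("dyaw per row mrad",np.round(np.diff(th)*1000).astype(int).tolist())
    print("th",np.round(th[::6],3).tolist(),"y",np.round(y[::6]*1000,1).tolist())
E
python3 -c "
from plan import *
for w in (1e-4,1e-3,5e-3): show(.32,.154,-.0229,w=w)"
```

```text
kmax -3.163625164613898 2.1745866061819146 end 1.1102230246251565e-16 -0.022899999999999896
dyaw per row mrad [-16, -23, -25, -25, -25, -24, -22, -21, -19, -18, -17, -15, -14, -12, -11, -9, -8, -6, -5, -4, -2, -1, 1, 2, 4, 5, 7, 8, 10, 11, 12, 14, 15, 16, 17, 17, 16, 12, 0, 0]
th [0.154, 0.016, -0.096, -0.156, -0.164, -0.12, -0.028] y [0.0, 4.3, 2.2, -4.1, -12.0, -19.0, -22.7]
kmax -3.1384581556513957 2.15264070159321 end -2.7755575615628914e-17 -0.022900000000000007
dyaw per row mrad [-9, -15, -19, -22, -24, -25, -25, -25, -24, -23, -21, -20, -18, -16, -14, -12, -10, -8, -6, -4, -2, 0, 2, 5, 7, 8, 10, 12, 14, 15, 16, 17, 17, 17, 16, 14, 11, 7, 0, 0]
th [0.154, 0.039, -0.098, -0.177, -0.181, -0.115, -0.018] y [0.0, 5.1, 3.5, -3.4, -12.3, -19.6, -22.8]
kmax -3.20958021586433 2.224905424630089 end 2.498001805406602e-16 -0.022899999999999948
dyaw per row mrad [-7, -12, -17, -20, -23, -24, -25, -26, -26, -25, -24, -23, -21, -19, -17, -15, -12, -10, -7, -4, -2, 1, 4, 6, 9, 11, 13, 14, 16, 17, 18, 18, 17, 17, 15, 13, 9, 5, 0, 0]
th [0.154, 0.052, -0.096, -0.189, -0.191, -0.112, -0.015] y [0.0, 5.4, 4.3, -2.9, -12.4, -19.9, -22.8]
```

Call:
{"method": "apply_moves", "body": {
  "motion": [
    {"offset": [7,0,1],"rotation": [0.007,0.01,0.009]},
    {"offset": [8,0,1],"rotation": [0.007,0.01,0.015]},
    {"offset": [8,0,1],"rotation": [0,0.002,0.019]},
    {"offset": [8,0,1],"rotation": [0,0.002,0.022]},
    {"offset": [8,0,1],"rotation": [0,0.002,0.024]},
    {"offset": [8,0,1],"rotation": [0,0.002,0.025]},
    {"offset": [8,0,1],"rotation": [0,0.002,0.025]},
    {"offset": [8,0,0.5],"rotation": [0,0.002,0.025]},
    {"offset": [8,0,0.5],"rotation": [0,0.002,0.024]},
    {"offset": [7,0,0.5],"rotation": [0,0.002,0.02]}
  ]
}}

```text
time: 7.0
tool_pos: [0.5207, -0.1382, 0.1304]
tool_rot: [3.139, -0.008, 1.533]
contact_force: [-0.5, -2.9, 1.8]
opening: 0.092
```

Run:
```python
from h import *
s=observe(); w=wristR(read_camera("wrist"),s); print(s["tool_pos"],s["tool_rot"],s["contact_force"])
cv2.imwrite("pics/e2.png",w["img"][:,:,::-1])
for c in (w,): print([(np.round(d["location"],3).tolist(),round(d["score"],2)) for n in ("caddy","caddy_rear","caddy_front") for d in tip_of(n,c)[:1]])
```

```text
[ 0.52071441 -0.13818911  0.13039028] [ 3.13900909 -0.00847672  1.53280842] [-0.54341611 -2.88284221  1.84304849]
[([0.522, -0.036, -0.006], 0.91), ([0.524, -0.124, 0.062], 0.72)]
```

View pics/e2.png

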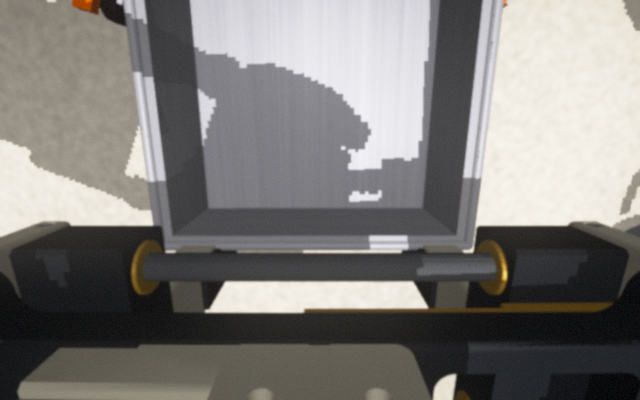

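```bash
sed -i 's|k=np.linalg.solve(M,np.r_\[np.zeros(N),b\])|g=np.zeros(N);g[0]=w/ds**2*k0\n    k=np.linalg.solve(M,np.r_[g,b])|' plan.py; python3 -c "
from plan import *
for w in (1e-4,1e-3): show(.244,-.073,-.0265,w=w,k0=-2)"
```

```text
kmax -1.8912242564474133 2.136498682652113 end -2.636779683484747e-16 -0.026500000000000013
dyaw per row mrad [-15, -14, -13, -11, -10, -9, -7, -6, -4, -3, -2, 0, 1, 3, 4, 5, 7, 8, 10, 11, 12, 14, 15, 16, 17, 17, 16, 11, 0, 0]
th [-0.073, -0.145, -0.167, -0.139, -0.061, -0.0] y [0.0, -5.4, -13.1, -20.6, -25.6, -26.5]
kmax -1.979712796379682 2.0126939818404446 end 8.326672684688674e-17 -0.026499999999999982
dyaw per row mrad [-16, -15, -14, -13, -12, -10, -8, -7, -5, -3, -1, 1, 3, 4, 6, 8, 10, 11, 13, 14, 15, 16, 16, 16, 15, 13, 10, 6, 0, 0]
th [-0.073, -0.153, -0.177, -0.135, -0.045, 0.0] y [0.0, -5.6, -13.8, -21.5, -25.9, -26.5]
```

Call:
{"method": "apply_moves", "body": {
  "motion": [
    {"offset": [7,0,0],"rotation": [0.002,-0.004,0.014]},
    {"offset": [8,0,0],"rotation": [0,-0.002,0.014]},
    {"offset": [8,0,0],"rotation": [0,0,0.013]},
    {"offset": [8,0,0],"rotation": [0,0,0.012]},
    {"offset": [8,0,0],"rotation": [0,0,0.011]},
    {"offset": [8,0,0],"rotation": [0,0.001,0.009]},
    {"offset": [8,0,0],"rotation": [0,0.001,0.008]},
    {"offset": [8,0,0.3],"rotation": [0,0.001,0.006]},
    {"offset": [8,0,0.3],"rotation": [0,0.001,0.004]},
    {"offset": [8,0,0.3],"rotation": [0,0.001,0.003]},
    {"offset": [8,0,0.3],"rotation": [0,0.001,0.001]}
  ]
}}

```text
time: 8.12
tool_pos: [0.5291, -0.0542, 0.1291]
tool_rot: [-3.141, -0.003, 1.432]
contact_force: [-1.7, -3.6, 2.7]
opening: 0.0919
```

```bash
python3 - <<'E'
from h import *
s=observe(); w=wristR(read_camera("wrist"),s); p=read_camera("top"); print(s["tool_pos"],s["tool_rot"],s["contact_force"])
cv2.imwrite("pics/f2.png",np.vstack([w["img"][:280,:,::-1],p["img"][110:300,:,::-1]]))
for c in (w,p): print([(n,np.round(d["location"],3).tolist(),round(d["score"],2)) for n in ("caddy","caddy_rear","caddy_front","edge") for d in tip_of(n,c)[:1]])
E
cat > rep.py <<'E'
import sys; from plan import *
x,y,psi=map(float,sys.argv[1:4]); k0=float(sys.argv[4])
gx,gy,gp=(.5386,.1067,1.606) if len(sys.argv)<8 else map(float,sys.argv[5:8])
e=np.array([np.cos(gp),np.sin(gp)]);n=np.array([-e[1],e[0]]);d=np.array([gx-x,gy-y])
print(d@e,d@n,psi-gp); show(round(float(d@e)/.008)*.008,psi-gp,d@n,k0=k0,w=2e-4)
E
```

```text
[ 0.52913454 -0.05420719  0.12912453] [-3.1406184  -0.00340493  1.43191976] [-1.67261365 -3.60081622  2.71842549]
[('caddy', [0.54, 0.044, 0.0], 0.89), ('caddy_rear', [0.53, -0.038, 0.062], 0.77), ('caddy_front', [0.531, -0.041, 0.06], 0.73)]
[('caddy', [0.54, 0.048, -0.005], 0.68), ('caddy_rear', [0.527, -0.044, 0.061], 0.77), ('edge', [0.537, 0.277, 0.11], 0.81)]
```

View pics/f2.png

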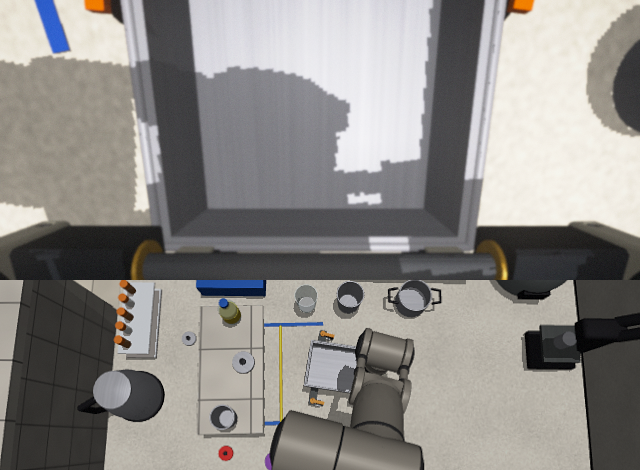

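```bash
python3 rep.py .5291 -.0542 1.432 0
```

```text
0.16046594290102056 -0.015157215076867094 -0.17400000000000015
kmax 2.1742461194726954e-16 1.8757707178043477 end 2.7755575615628914e-17 -0.015157215076867105
dyaw per row mrad [2, 3, 4, 5, 6, 7, 9, 10, 11, 12, 13, 14, 14, 15, 15, 14, 12, 8, 0, 0]
th [-0.174, -0.146, -0.079, 0.0] y [0.0, -7.9, -13.4, -15.2]
```

Call:
{"method": "apply_moves", "body": {
  "motion": [
    {"offset": [7,0,0],"rotation": [0,-0.002,-0.003]},
    {"offset": [8,0,0],"rotation": [0,0,-0.004]},
    {"offset": [8,0,0],"rotation": [0,0,-0.005]},
    {"offset": [8,0,0],"rotation": [0,0,-0.006]},
    {"offset": [8,0,0],"rotation": [0,0,-0.007]},
    {"offset": [8,0,0],"rotation": [0,0,-0.008]},
    {"offset": [8,0,0],"rotation": [0,0,-0.01]},
    {"offset": [7,0,0],"rotation": [0,0,-0.011]}
  ]
}}

```text
time: 9.28
tool_pos: [0.5372, 0.0102, 0.129]
tool_rot: [-3.141, 0.001, 1.489]
contact_force: [0.2, -3.0, -0.2]
opening: 0.092
```

Run:
```python
from h import *
s=observe(); w=wristR(read_camera("wrist"),s); p=read_camera("top"); q=read_camera("side"); print(s["tool_pos"],s["tool_rot"],s["contact_force"])
cv2.imwrite("pics/g1.png",cv2.resize(p["img"][140:260,250:390,::-1],None,fx=5,fy=5,interpolation=cv2.INTER_CUBIC))
cv2.imwrite("pics/g3.png",cv2.resize(q["img"][130:290,160:380,::-1],None,fx=3.5,fy=3.5,interpolation=cv2.INTER_CUBIC))
cv2.imwrite("pics/g2.png",w["img"][:,:,::-1])
for c in (w,p,q): print([(n,np.round(d["location"],3).tolist(),round(d["score"],2)) for n in ("caddy","caddy_rear","edge","riser") for d in tip_of(n,c)[:1]])
x,y,_=s["tool_pos"]
import subprocess;print(subprocess.run(["python3","rep.py",str(x),str(y),str(s["tool_rot"][2]),"1.0"],capture_output=True,text=True).stdout)
```

```text
[0.5372342  0.01015971 0.12903536] [-3.14097826e+00  1.11034021e-03  1.48902733e+00] [ 0.21389339 -2.98598052 -0.16246644]
[('caddy', [0.544, 0.111, -0.002], 0.61), ('caddy_rear', [0.54, 0.027, 0.06], 0.75)]
[('caddy', [0.542, 0.112, -0.002], 0.6), ('caddy_rear', [0.528, 0.377, -0.001], 0.65), ('edge', [0.533, 0.276, 0.113], 0.72), ('riser', [0.529, 0.38, 0.001], 0.84)]
[('caddy', [0.542, 0.11, 0.002], 0.65), ('caddy_rear', [0.535, 0.026, 0.06], 0.64), ('edge', [0.53, 0.274, 0.116], 0.61), ('riser', [0.531, 0.382, -0.004], 0.97)]
0.09643240237190537 -0.004762828349199059 -0.11697266847921006
kmax -3.8003069202783717e-16 1.7610287980581572 end 2.7755575615628914e-17 -0.004762828349199056
dyaw per row mrad [9, 10, 11, 12, 13, 14, 14, 14, 12, 8, 0, 0]
th [-0.117, -0.048, 0.0] y [0.0, -4.1, -4.8]
```

View pics/g1.png

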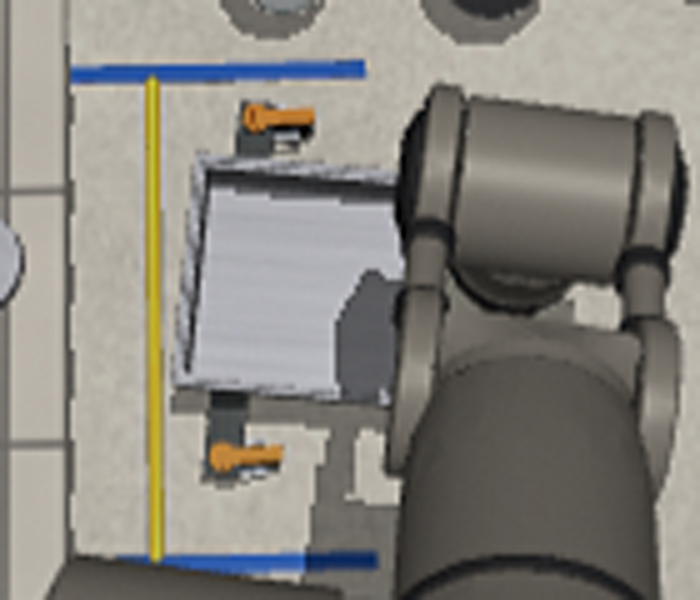

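View pics/g2.png

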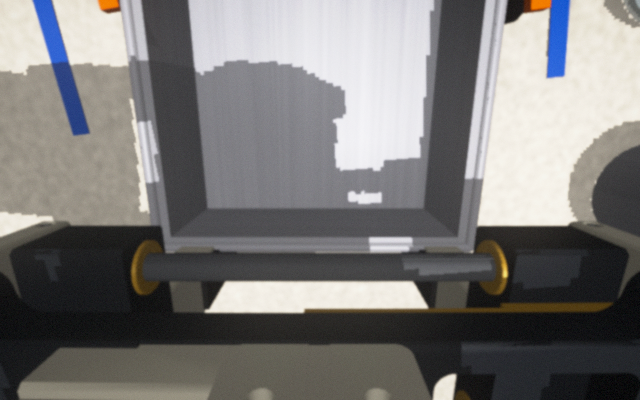

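View pics/g3.png

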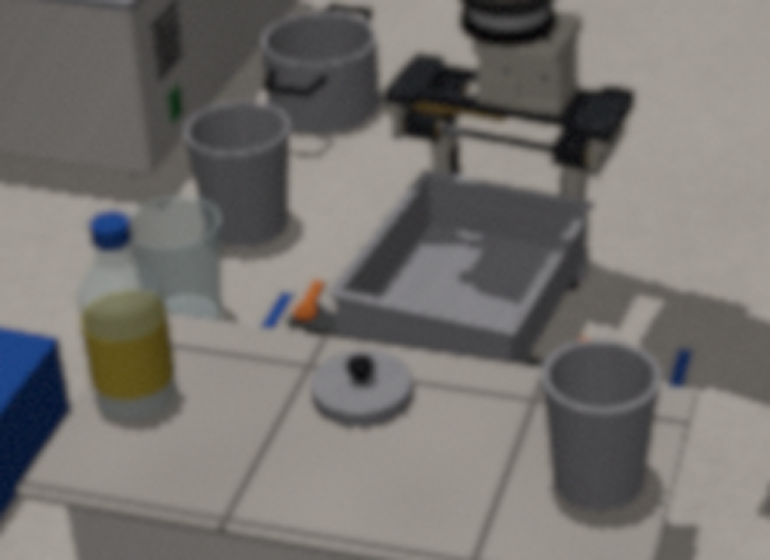

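Run:
```python
from h import *
p=read_camera("top")
c=lambda a:[(250+u/5,140+v/5) for u,v in a]
for z in (.04,.05,.06):
    P=unproj(p,c([(256,117),(221,456)]),z);print(z,P.round(4).tolist(),P.mean(0).round(4))
P=unproj(p,c([(202,155),(178,385)]),.09);print(P.round(4).tolist(),P.mean(0).round(4),np.degrees(np.arctan2(*(P[0]-P[1])[1::-1])))
```

```text
0.04 [[0.6591, 0.1629, 0.04], [0.4353, 0.1816, 0.04]] [0.5472 0.1722 0.04  ]
0.05 [[0.6566, 0.1625, 0.05], [0.4344, 0.181, 0.05]] [0.5455 0.1718 0.05  ]
0.06 [[0.654, 0.1621, 0.06], [0.4336, 0.1805, 0.06]] [0.5438 0.1713 0.06  ]
[[0.6213, 0.1946, 0.09], [0.4748, 0.2064, 0.09]] [0.548  0.2005 0.09  ] -4.605966783326428
```

Call:
{"method": "apply_moves", "body": {
  "motion": [
    {"offset": [7,0,0],"rotation": [0,0,-0.01]},
    {"offset": [8,0,0],"rotation": [0,0,-0.012]},
    {"offset": [8,0,0],"rotation": [0,0,-0.013]},
    {"offset": [8,0,0],"rotation": [0,0,-0.014]},
    {"offset": [8,0,0],"rotation": [0,0,-0.015]},
    {"offset": [8,0,0],"rotation": [0,0,-0.015]},
    {"offset": [7,0,0],"rotation": [0,0,-0.014]}
  ]
}}

```text
time: 10.67
tool_pos: [0.5403, 0.066, 0.1291]
tool_rot: [3.141, 0.004, 1.588]
contact_force: [0.7, -2.9, 0.8]
opening: 0.0919
```

Run:
```python
from h import *
s=observe(); w=wristR(read_camera("wrist"),s); p=read_camera("top"); print(s["tool_pos"],s["tool_rot"],s["contact_force"])
cv2.imwrite("pics/i1.png",cv2.resize(p["img"][140:260,250:390,::-1],None,fx=5,fy=5,interpolation=cv2.INTER_CUBIC))
for c in (w,p): print([(n,np.round(d["location"],3).tolist(),round(d["score"],2)) for n in ("caddy","caddy_rear") for d in tip_of(n,c)[:1]])
x,y,_=s["tool_pos"]
import subprocess;print(subprocess.run(["python3","rep.py",str(x),str(y),str(s["tool_rot"][2]),"1.5"],capture_output=True,text=True).stdout)
```

```text
[0.54025305 0.0660336  0.12909562] [3.14134963 0.00362707 1.58814618] [ 0.6667366  -2.93311197  0.78810761]
[('caddy', [0.536, 0.164, -0.001], 0.74), ('caddy_rear', [0.541, 0.078, 0.066], 0.95)]
[('caddy', [0.536, 0.168, -0.003], 0.85), ('caddy_rear', [0.536, 0.078, 0.06], 0.76)]
0.04069938594703205 0.00022071858178069215 -0.0178538159524555
kmax -2.653694419329583 4.142623912079395 end -2.42861286636753e-17 0.00022071858178070473
dyaw per row mrad [33, 6, -21, 0, 0]
th [-0.018] y [0.0]
```

View pics/i1.png

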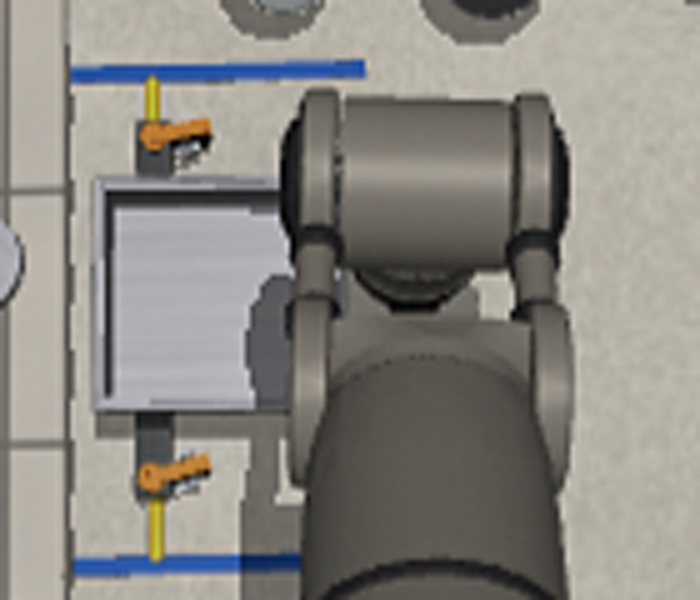

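Call:
{"method": "apply_moves", "body": {
  "motion": [
    {"offset": [4,0,0],"rotation": [0,0,-0.003]},
    {"offset": [4,0,0],"rotation": [0,0,-0.003]},
    {"offset": [4,0,0],"rotation": [0,0,-0.003]},
    {"offset": [4,0,0],"rotation": [0,0,-0.003]},
    {"offset": [4,0,0],"rotation": [0,0,-0.002]},
    {"offset": [3,0,0],"rotation": [0,0,0]}
  ]
}}

```text
time: 11.47
tool_pos: [0.5399, 0.0868, 0.1291]
tool_rot: [3.142, 0.006, 1.599]
contact_force: [-0.9, -4.6, 0.8]
opening: 0.0917
```

Now about 20 mm short, and the force is starting to rise on the ridge.

Call:
{"method": "apply_moves", "body": {
  "motion": [
    {"offset": [3,0,0],"rotation": [0,0,0]},
    {"offset": [3,0,0],"rotation": [0,0,0]},
    {"offset": [3,0,0],"rotation": [0,0,0]},
    {"offset": [3,0,0],"rotation": [0,0,0]}
  ]
}}

```text
time: 11.8
tool_pos: [0.5394, 0.1007, 0.129]
tool_rot: [-3.141, 0.005, 1.599]
contact_force: [0.4, 0.1, 0.2]
opening: 0.092
```

Call:
{"method": "apply_moves", "body": {
  "motion": [
    {"offset": [2,0,0],"rotation": [0,0,0]},
    {"offset": [2,0,0],"rotation": [0,0,0]}
  ]
}}

```text
time: 11.97
tool_pos: [0.5392, 0.1057, 0.1289]
tool_rot: [-3.141, 0.005, 1.6]
contact_force: [0.7, -2.7, 0.5]
opening: 0.0918
```

```bash
cat > look.py <<'E'
from h import *
import sys
s=observe(); w=wristR(read_camera("wrist"),s); p=read_camera("top"); q=read_camera("side"); print(s["tool_pos"],s["tool_rot"],s["contact_force"])
n=sys.argv[1]
cv2.imwrite(f"pics/{n}1.png",cv2.resize(p["img"][130:260,200:340,::-1],None,fx=4.5,fy=4.5,interpolation=cv2.INTER_CUBIC))
cv2.imwrite(f"pics/{n}3.png",cv2.resize(q["img"][130:290,160:380,::-1],None,fx=3.5,fy=3.5,interpolation=cv2.INTER_CUBIC))
cv2.imwrite(f"pics/{n}2.png",w["img"][:,:,::-1])
for c in (w,p,q): print([(n,np.round(d["location"],3).tolist(),round(d["score"],2)) for n in ("caddy","caddy_rear","lid_center") for d in tip_of(n,c)[:1]])
E
python3 look.py j
```

```text
[0.53920571 0.10568894 0.12892846] [-3.14138829  0.0052901   1.59959042] [ 0.67296012 -2.74280603  0.5474467 ]
[('caddy', [0.534, 0.206, -0.004], 0.71), ('caddy_rear', [0.54, 0.12, 0.063], 0.75)]
[('caddy', [0.533, 0.207, -0.004], 0.8), ('caddy_rear', [0.536, 0.117, 0.063], 0.58), ('lid_center', [0.786, -0.212, 0.002], 0.72)]
[('caddy_rear', [0.534, 0.119, 0.062], 0.97), ('lid_center', [0.247, 0.243, 0.008], 0.96)]
```

View pics/j1.png

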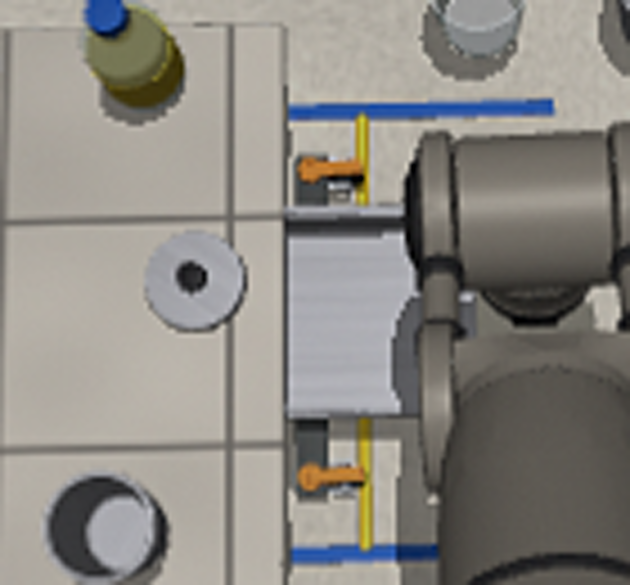

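View pics/j2.png

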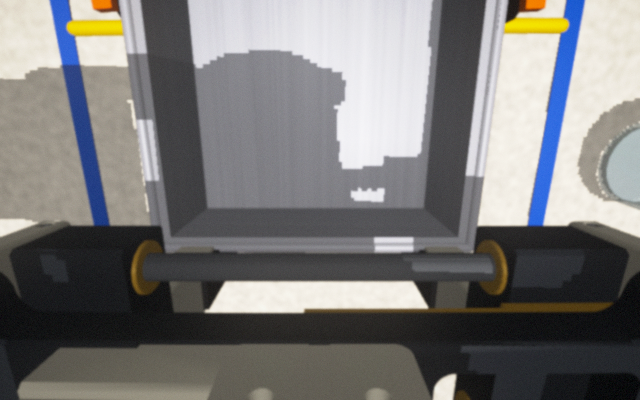

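Call:
{"method": "apply_moves", "body": {
  "motion": [
    {"offset": [2,0,0],"rotation": [0,0,0]},
    {"offset": [2,0,0],"rotation": [0,0,0]}
  ]
}}

```text
time: 12.73
tool_pos: [0.5393, 0.1062, 0.129]
tool_rot: [-3.141, 0.012, 1.602]
contact_force: [1.1, -12.7, -0.1]
opening: 0.0916
```

Call:
{"method": "apply_moves", "body": {
  "motion": [
    {"offset": [1.5,0,0],"rotation": [0,0,0]}
  ]
}}

```text
time: 12.82
tool_pos: [0.5394, 0.1062, 0.129]
tool_rot: [-3.141, 0.014, 1.602]
contact_force: [-0.0, -6.5, 1.3]
opening: 0.0918
```

Call:
{"method": "apply_moves", "body": {
  "motion": [
    {"offset": [-2,0,0],"rotation": [0,0,0]},
    {"offset": [-6,0,0],"rotation": [0,-0.005,0]},
    {"offset": [-10,0,0],"rotation": [0,-0.005,0]},
    {"offset": [-15,0,-3],"rotation": [0,0,0]},
    {"offset": [-10,0,-20],"rotation": [0,0,0]},
    {"offset": [0,0,-35],"rotation": [0,0,0]},
    {"offset": [0,0,-35],"rotation": [0,0,0]},
    {"offset": [0,0,-35],"rotation": [0,0,0]}
  ],
  "grip": 0
}}

```text
time: 13.48
tool_pos: [0.5367, 0.0611, 0.2535]
tool_rot: [-3.12, 0.024, 1.601]
contact_force: [0.5, -0.3, -0.4]
opening: 0.0917
```

```bash
python3 look.py k
```

```text
[0.53669501 0.06111232 0.25349944] [-3.12018031  0.02439954  1.60107808] [ 0.4587471  -0.29342405 -0.39537454]
[('caddy', [0.534, 0.206, -0.002], 0.9), ('caddy_rear', [0.54, 0.12, 0.063], 0.97)]
[('caddy', [0.535, 0.206, -0.004], 0.82), ('caddy_rear', [0.538, 0.114, 0.06], 0.68), ('lid_center', [0.244, 0.243, 0.01], 0.92)]
[('caddy', [0.549, 0.338, 0.116], 0.27), ('caddy_rear', [0.535, 0.122, 0.062], 0.57), ('lid_center', [0.547, 0.333, 0.121], 0.88)]
```

View pics/k1.png

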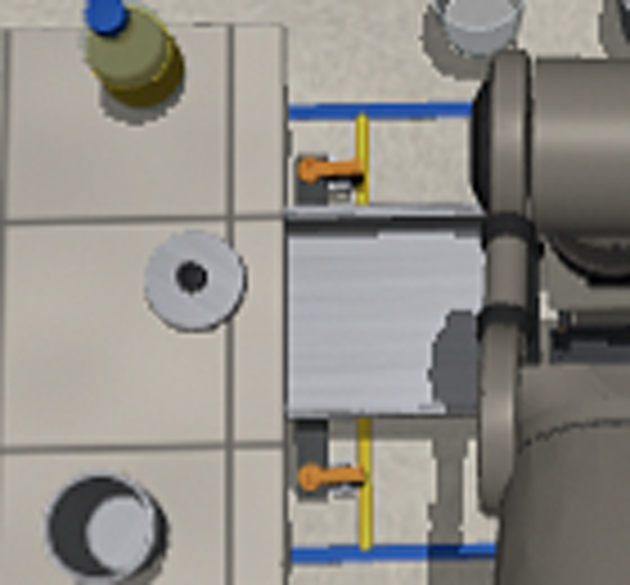

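View pics/k2.png

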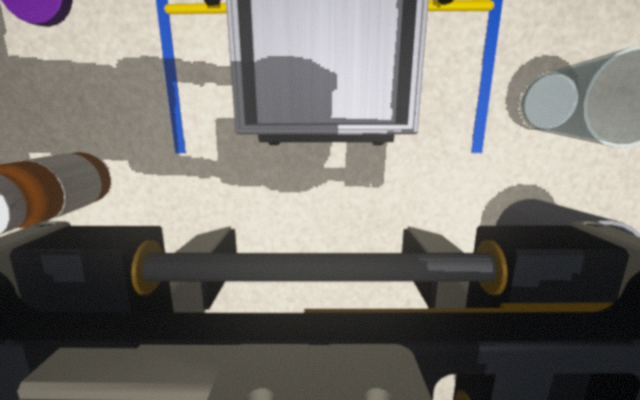

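View pics/k3.png

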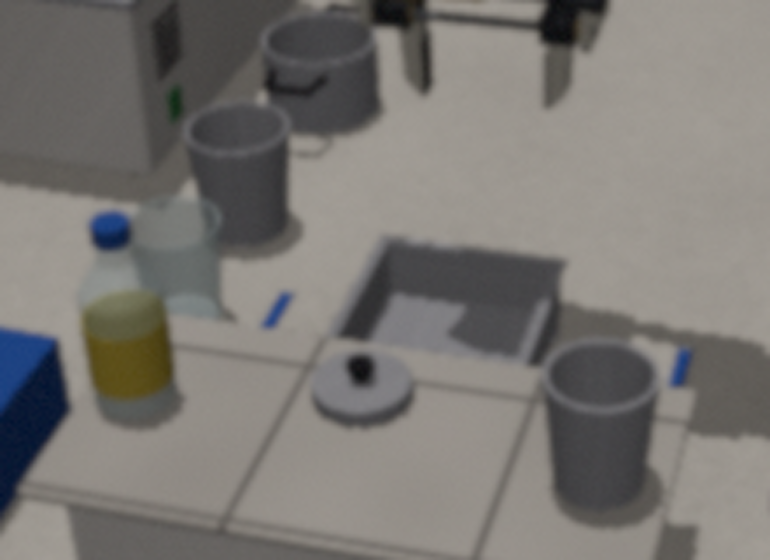

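Call:
{"method": "apply_moves", "body": {
  "motion": [
    {"offset": [15,2,-2],"rotation": [-0.011,0.012,0]},
    {"offset": [32,2,-2],"rotation": [-0.011,0.012,0]},
    {"offset": [34,2,0],"rotation": [0,0,0]},
    {"offset": [34,2,0],"rotation": [0,0,0]},
    {"offset": [34,2,0],"rotation": [0,0,0]},
    {"offset": [34,2,0],"rotation": [0,0,0]},
    {"offset": [34,2,0],"rotation": [0,0,0]},
    {"offset": [34,2,0],"rotation": [0,0,0]},
    {"offset": [34,2,0],"rotation": [0,0,0]},
    {"offset": [30,1,0],"rotation": [0,0,0]},
    {"offset": [14,0,0],"rotation": [0,0,0]},
    {"offset": [4,0,0],"rotation": [0,0,0]}
  ],
  "grip": 0.62
}}

```text
time: 15.08
tool_pos: [0.5431, 0.419, 0.2531]
tool_rot: [3.141, -0.009, 1.599]
contact_force: [-0.4, -0.2, -0.2]
opening: 0.0347
```

```bash
python3 look.py l
```

```text
[0.54313204 0.4189898  0.25308315] [ 3.14108677 -0.00911796  1.59925513] [-0.44268565 -0.24964129 -0.17327466]
[('caddy', [0.548, 0.339, 0.122], 0.26), ('lid_center', [0.548, 0.337, 0.121], 0.91)]
[('caddy', [0.533, 0.207, -0.005], 0.92), ('caddy_rear', [0.538, 0.277, 0.111], 0.44), ('lid_center', [0.552, 0.335, 0.121], 0.56)]
[('caddy_rear', [0.535, 0.12, 0.063], 0.72), ('lid_center', [0.247, 0.242, 0.009], 0.9)]
```

View pics/l2.png

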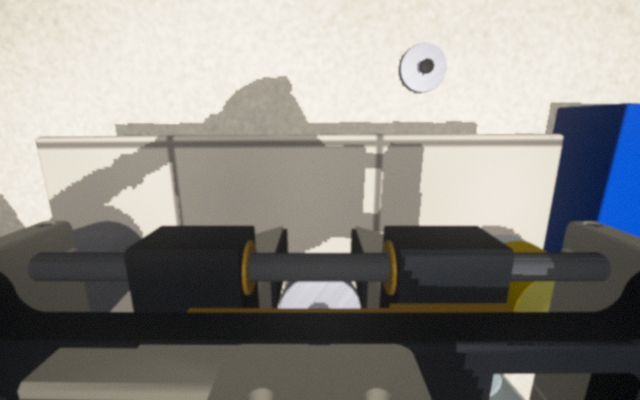

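View pics/l3.png

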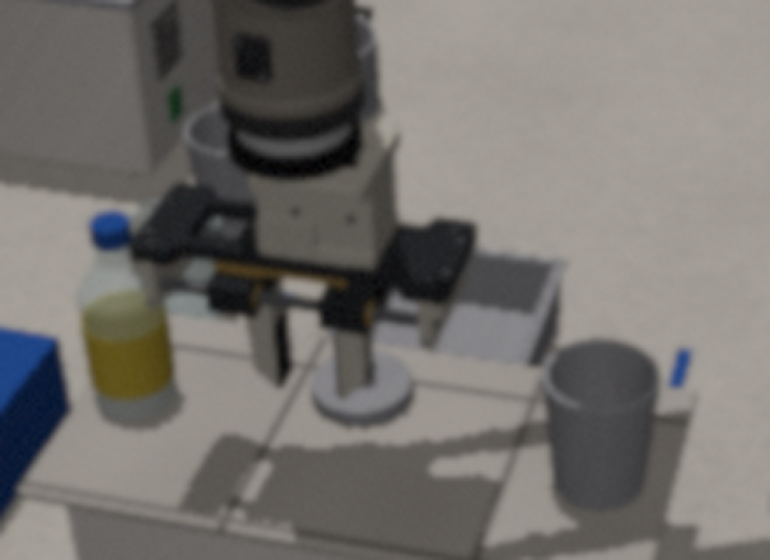

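Call:
{"method": "apply_moves", "body": {
  "motion": [
    {"offset": [-3,0,16],"rotation": [0,-0.009,-0.005]},
    {"offset": [-3,0,20],"rotation": [0,0,0]},
    {"offset": [-2,0,18],"rotation": [0,0,0]},
    {"offset": [0,0,8],"rotation": [0,0,0]},
    {"offset": [0,0,2],"rotation": [0,0,0]}
  ]
}}

```text
time: 16.1
tool_pos: [0.5464, 0.4062, 0.1907]
tool_rot: [3.135, -0.002, 1.599]
contact_force: [0.1, -0.5, -0.5]
opening: 0.035
```

Call:
{"method": "apply_moves", "body": {
  "motion": [
    {"offset": [0,-2,3],"rotation": [0.006,0,0]},
    {"offset": [0,-1,1],"rotation": [0,0,0]}
  ]
}}

```text
time: 16.27
tool_pos: [0.5436, 0.4062, 0.1867]
tool_rot: [-3.141, -0.002, 1.598]
contact_force: [0.1, -0.7, 0.1]
opening: 0.0346
```

```bash
python3 look.py m
```

```text
[0.54357826 0.4061621  0.18674388] [-3.14132218e+00 -1.74104451e-03  1.59845120e+00] [ 0.08478042 -0.71146781  0.13609362]
[('lid_center', [0.651, 0.543, 0.004], 0.86)]
[('caddy', [0.533, 0.205, -0.003], 0.62), ('caddy_rear', [0.537, 0.118, 0.063], 0.67), ('lid_center', [0.55, 0.334, 0.119], 0.73)]
[('caddy_rear', [0.538, 0.119, 0.063], 0.66), ('lid_center', [0.271, 0.399, 0.005], 0.91)]
```

View pics/m2.png

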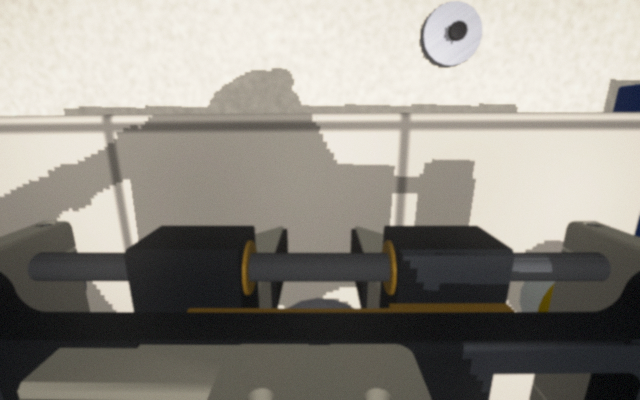

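View pics/m3.png

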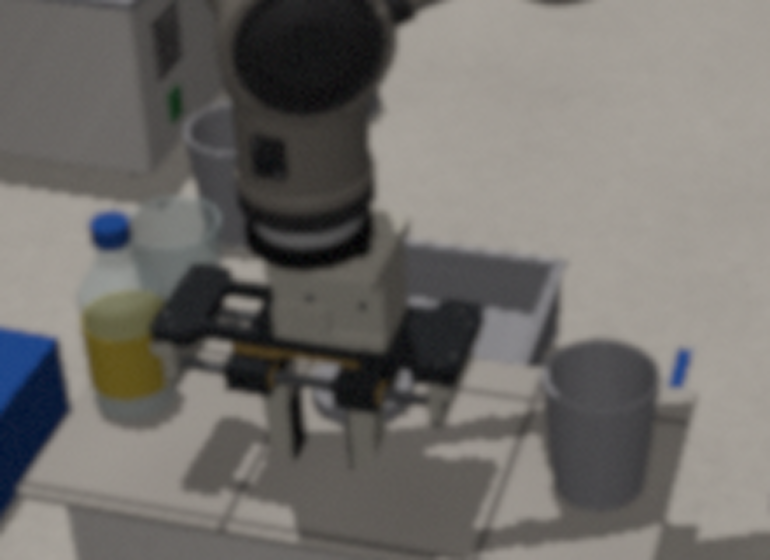

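Call:
{"method": "apply_moves", "body": {
  "motion": [
    {"offset": [-5,0,0],"rotation": [0,0,0]},
    {"offset": [-5,0,0],"rotation": [0,0,0]},
    {"offset": [-5,0,0],"rotation": [0,0,0]},
    {"offset": [-5,0,0],"rotation": [0,0,0]},
    {"offset": [-4,0,0],"rotation": [0,0,0]},
    {"offset": [-4,0,0],"rotation": [0,0,0]},
    {"offset": [-4,0,0],"rotation": [0,0,0]},
    {"offset": [-4,0,0],"rotation": [0,0,0]},
    {"offset": [-4,0,0],"rotation": [0,0,0]},
    {"offset": [-4,0,0],"rotation": [0,0,0]}
  ]
}}

```text
time: 17.7
tool_pos: [0.545, 0.3578, 0.1869]
tool_rot: [3.141, -0.003, 1.598]
contact_force: [-0.3, 0.8, -0.2]
opening: 0.0352
```

```bash
python3 look.py n
```

```text
[0.54501628 0.35775907 0.18687169] [ 3.14089953e+00 -2.54051459e-03  1.59840618e+00] [-0.33561277  0.75038608 -0.22903602]
[('lid_center', [0.546, 0.321, 0.119], 0.57)]
[('caddy', [0.534, 0.204, -0.003], 0.93), ('caddy_rear', [0.538, 0.114, 0.062], 0.9), ('lid_center', [0.55, 0.316, 0.121], 0.67)]
[('caddy_rear', [0.534, 0.119, 0.063], 0.96), ('lid_center', [0.647, 0.544, 0.005], 0.82)]
```

View pics/n3.png

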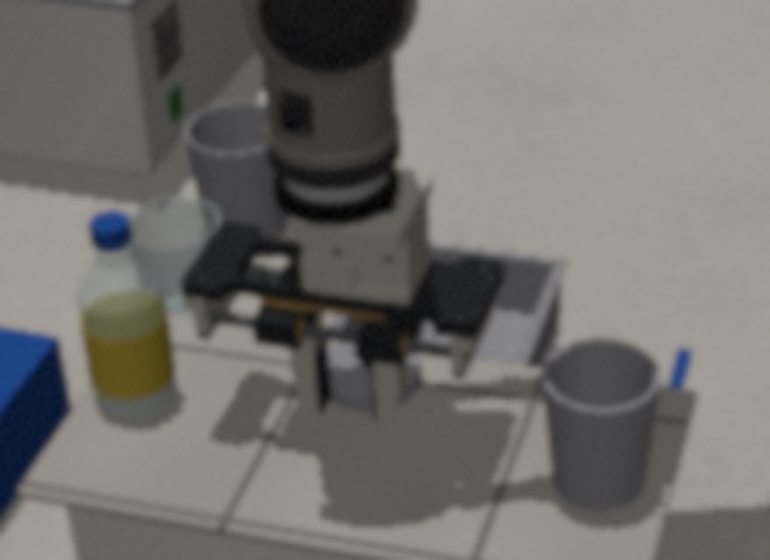

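View pics/n1.png

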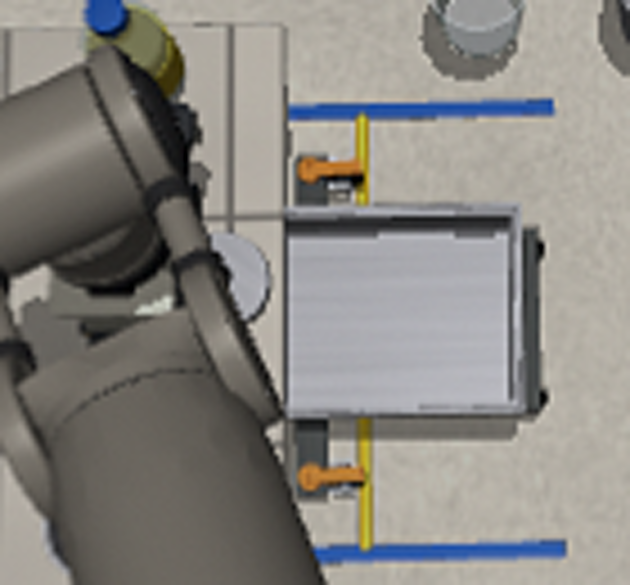

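Call:
{"method": "apply_moves", "body": {
  "motion": [
    {"offset": [-4,-1,0],"rotation": [0,0,0]},
    {"offset": [-4,-1,0],"rotation": [0,0,0]},
    {"offset": [-4,-1,0],"rotation": [0,0,0]},
    {"offset": [-4,-1,0],"rotation": [0,0,0]},
    {"offset": [-4,-1,0],"rotation": [0,0,0]},
    {"offset": [-4,-1,0],"rotation": [0,0,0]},
    {"offset": [-4,-1,0],"rotation": [0,0,0]}
  ]
}}

```text
time: 18.88
tool_pos: [0.5382, 0.3284, 0.1869]
tool_rot: [3.14, -0.004, 1.599]
contact_force: [0.4, 1.5, -0.1]
opening: 0.0351
```

```bash
python3 look.py o
```

```text
[0.53817326 0.32838725 0.18685092] [ 3.13990385 -0.00380942  1.5994488 ] [ 0.44963245  1.52315553 -0.1477413 ]
[('lid_center', [0.541, 0.292, 0.118], 0.95)]
[('caddy', [0.773, 0.008, 0.0], 0.44), ('caddy_rear', [0.538, 0.116, 0.061], 0.85), ('lid_center', [0.647, 0.539, 0.002], 0.7)]
[('caddy_rear', [0.531, 0.118, 0.062], 0.98), ('lid_center', [0.245, 0.242, 0.01], 0.85)]
```

View pics/o1.png

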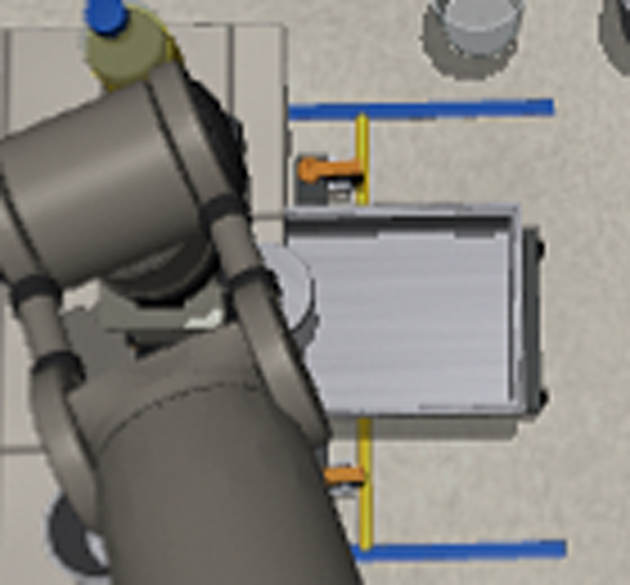

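Call:
{"method": "apply_moves", "body": {
  "motion": [
    {"offset": [-7,0,0],"rotation": [0,0,0]},
    {"offset": [-11,0,0],"rotation": [0,0,0]},
    {"offset": [-13,0,0],"rotation": [0,0,0]},
    {"offset": [-13,0,0],"rotation": [0,0,0]},
    {"offset": [-8,0,0],"rotation": [0,0,0]},
    {"offset": [0,0,-5],"rotation": [0,0,0]},
    {"offset": [0,0,-10],"rotation": [0,0,0]}
  ]
}}

```text
time: 20.07
tool_pos: [0.5389, 0.27, 0.2006]
tool_rot: [-3.14, -0.003, 1.599]
contact_force: [0.1, 0.2, 0.0]
opening: 0.0346
```

```bash
python3 look.py r
```

```text
[0.53894502 0.27003832 0.20056707] [-3.13962907e+00 -2.52201093e-03  1.59871992e+00] [0.09974364 0.2108506  0.0043522 ]
[('caddy', [0.533, 0.205, -0.001], 0.6), ('lid_center', [0.54, 0.26, 0.064], 0.79)]
[('caddy', [0.531, 0.204, -0.001], 0.65), ('caddy_rear', [0.536, 0.114, 0.06], 0.93), ('lid_center', [0.27, 0.405, 0.008], 0.64)]
[('caddy_rear', [0.537, 0.118, 0.065], 0.68), ('lid_center', [0.246, 0.244, 0.009], 0.91)]
```

View pics/r1.png

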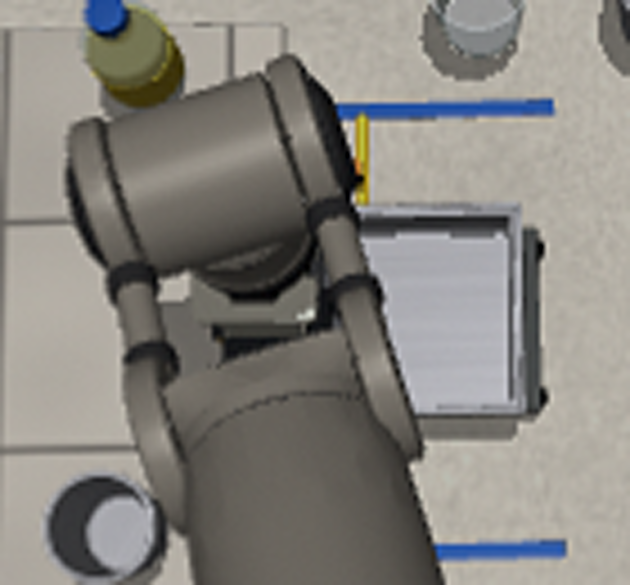

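View pics/r3.png

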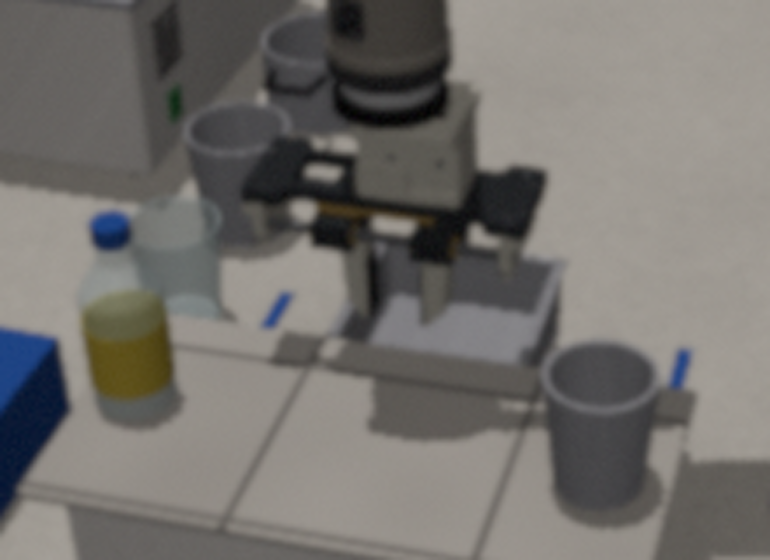

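Call:
{"method": "apply_moves", "body": {
  "motion": [
    {"offset": [0,0,-20],"rotation": [0,0,0]},
    {"offset": [-10,0,-35],"rotation": [0,0,0]},
    {"offset": [-30,0,-35],"rotation": [0,0,0]},
    {"offset": [-40,0,-20],"rotation": [0,0,0]},
    {"offset": [-40,0,0],"rotation": [0,0,0]},
    {"offset": [-40,0,0],"rotation": [0,0,0]},
    {"offset": [-40,0,0],"rotation": [0,0,0]},
    {"offset": [-20,0,0],"rotation": [0,0,0]}
  ]
}}

```text
time: 21.33
tool_pos: [0.5457, 0.0512, 0.312]
tool_rot: [-3.141, -0.001, 1.613]
contact_force: [0.3, -0.8, 0.0]
opening: 0.0347
```

```bash
python3 look.py s
```

```text
[0.54574671 0.05121326 0.31197734] [-3.14099995e+00 -7.72428961e-04  1.61292594e+00] [ 0.34691275 -0.83916166  0.00396715]
[('caddy', [0.534, 0.207, -0.002], 0.86), ('caddy_rear', [0.541, 0.117, 0.063], 0.7), ('lid_center', [0.535, 0.204, -0.002], 0.64)]
[('caddy', [0.544, 0.259, 0.063], 0.68), ('caddy_rear', [0.544, 0.256, 0.063], 0.7), ('lid_center', [0.245, 0.242, 0.004], 0.86)]
[('caddy_rear', [0.534, 0.12, 0.063], 0.61), ('lid_center', [0.246, 0.242, 0.009], 0.76)]
```

View pics/s1.png

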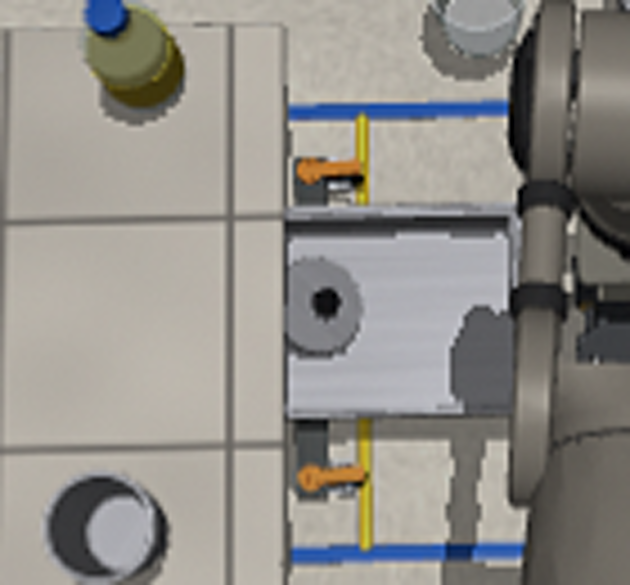

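View pics/s2.png

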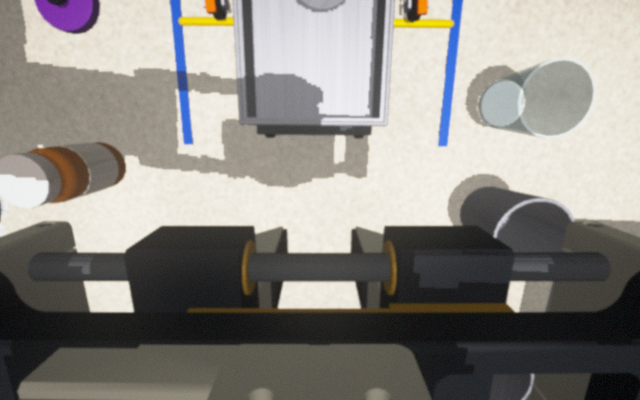

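View pics/s3.png

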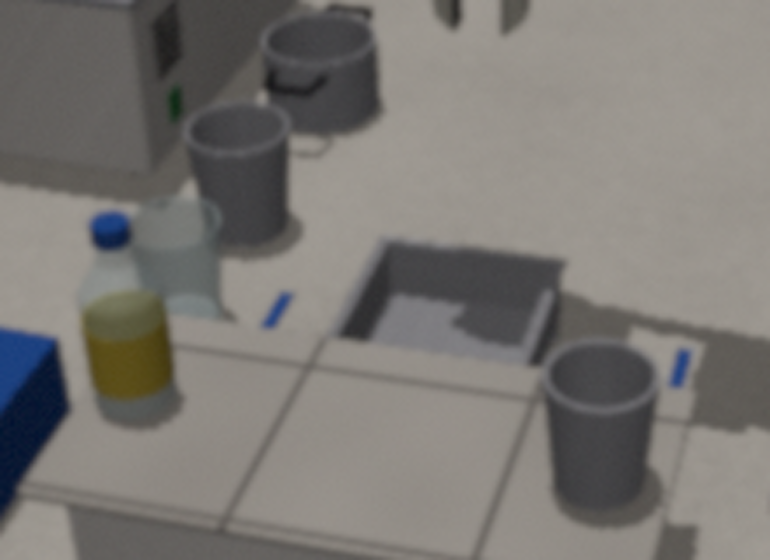

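Run:
```python
from h import *
p=read_camera("top"); s=observe(); w=wristR(read_camera("wrist"),s)
c=lambda a:[(200+u/4.5,130+v/4.5) for u,v in a]
for z in (.042,.049,.056): print(z,unproj(p,c([(361,307),(311,307),(320,257),(320,357)]),z).round(4).tolist())
for z in (.06,.07,.08): print("knob",z,unproj(p,c([(326,302)]),z).round(4).tolist())
cv2.imwrite("pics/t1.png",cv2.resize(p["img"][170:230,255:320,::-1],None,fx=9,fy=9,interpolation=cv2.INTER_CUBIC))
cv2.imwrite("pics/t2.png",cv2.resize(w["img"][0:60,220:420,::-1],None,fx=4,fy=4,interpolation=cv2.INTER_CUBIC))
```

```text
0.042 [[0.5417, 0.2288, 0.042], [0.5413, 0.2649, 0.042], [0.5781, 0.2594, 0.042], [0.505, 0.2573, 0.042]]
0.049 [[0.5405, 0.2282, 0.049], [0.5402, 0.2641, 0.049], [0.5767, 0.2586, 0.049], [0.5041, 0.2566, 0.049]]
0.056 [[0.5394, 0.2276, 0.056], [0.539, 0.2632, 0.056], [0.5754, 0.2579, 0.056], [0.5031, 0.2558, 0.056]]
knob 0.06 [[0.542, 0.2522, 0.06]]
knob 0.07 [[0.5403, 0.2511, 0.07]]
knob 0.08 [[0.5386, 0.2501, 0.08]]
```

View pics/t1.png

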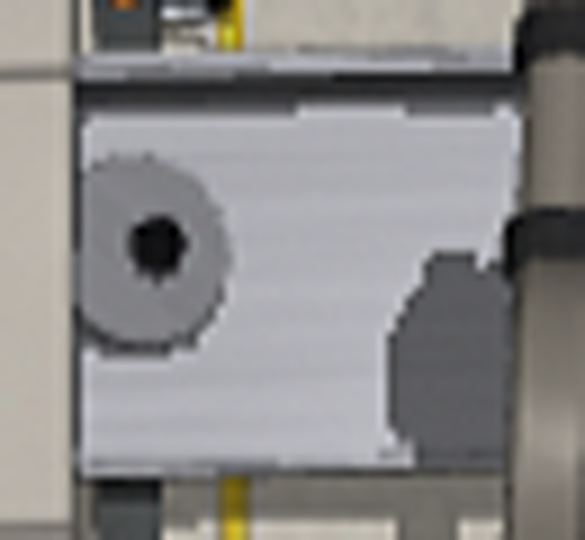

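View pics/t2.png

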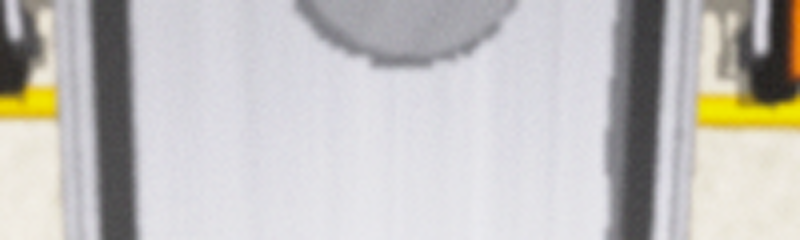

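The pictures show these checks:
- **Caddy:** its rear corner sits at the same pixel before and after the drop, so it is still parked.
- **Lid:** it lies inside the pan, tilted about 30° against the front wall. Its top corner is about 9 cm up, well under the overhang. The knob stays at (272.5,197) across two shots, so the lid is at rest.
- **Robot:** it is clear of everything.

I'm handing it in.

```bash
python3 -c "
from cell import *
print(observe()['time'],observe()['contact_force']); print(hand_in())"
```

```text
22.0333 [-0.26936509 -0.84777281  0.19671158]
the job is handed in; nothing more can be done
None
```

I parked the caddy in the bay and pushed the lid off the riser into its pan, then handed the job in at 22.0 s. There was no verdict.

- **Caddy:** I pushed it about 95 mm straight, and the left castor then showed trailing straight. The arm hid the right castor until about 230 mm of travel, when both were seen trailing. I steered it in an S-curve over the ridge until it stopped against the plinth at about 13 N.
- **Parked position:** it measured within about 5 mm of the bay's middle and within 1° of square. It did not move when the lid dropped.
- **Lid:** I pushed the large grey lid off the edge with the half-closed fingertips, without lifting it. It is at rest inside the pan but not flat: it leans about 30° on the pan's front wall. Its centre is about 53 mm forward of the caddy's middle and 64 mm up. By calculation it clears the riser's overhang by about 15 mm, since I couldn't see that gap directly.
- **Everything else:** the other vessels I could see in the last pictures had not moved, and the arm ended clear of everything.
- **Disagreements:** the cameras differed by 3 to 8 mm on some points. The detection network also often reported look-alikes as the lid, so I placed it from the pixels.

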